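# Close the leaf drill jig and point out the brass bush

### The arm

A 6-joint arm with a two-finger parallel gripper is mounted at the origin on a cart in front of the work surface, level with it; the furniture and walls round the work are solid. World frame = base frame: x ahead of the robot, y to its left, z up, the work surface at z = 0. Lengths are in mm, angles in rad, forces in N, time in s.
With the tool pointing down it reaches from about 325 to 925 mm from the base axis. Payload 3.1 kg.
Tool frame: the origin (TCP) lies midway between the tips of the shut fingers; the grasp point (between the pads) lies 19 mm behind it; z points along the fingers, y is the direction in which the jaws open and shut (so a half turn about z gives the same grasp; the last joint's range is limited). The gripper opens to 85 mm and grips with 20 to 120 N. Pads are 22 mm wide; open, the fingers measure 114 mm over their backs; the gripper's body (76 mm by 85 mm) begins 54 mm behind the grasp point. The pads swing forward as they close: fully open they stand 13 mm farther back than shut.
Start: joints at [0.988, 0.217, 1.613, -0, 1.311, -0.112], TCP at [283.484, 557.024, 231.3] pointing down, gripper open.
Joint ranges: [-2.75, 2.75], [-0.78, 2.1], [0.31, 2.55], [-1.13, 4.27], [0.13, 2.63], [-2.58, 2.58]. Speed limits (rad/s): [2.79, 2.79, 3.14, 3.14, 3.14, 3.14].

### API

Orientations are given as a unit quaternion [x, y, z, w].
In Python, from workcell import robot, camera, camera_params, recognise, outline_of gives the robot as it stands. The module is installed in compiled form; this text tells all that it offers.
- The arm moves only by the shell command python3 -m creep 'ROWS' [FORCE]. ROWS is JSON, a list of rows, each a list of 5 numbers: the opening, from -1 (shut) to 1 (fully open), then the shift along the tool's x, y, z in m, then the turn about the tool's z in degrees. A call has 1 to 10 rows; each row is the pose to reach, as a shift and turn from the pose commanded when the call began, along the tool's axes at that moment; what a row does not reach only later rows make up. A row lasts 1/8 s, in which the tool goes at most 62.5 mm and 10.7 degrees, less where a joint would pass 70% of its speed; a pose out of reach is approached as far as the arm can. A call with a gripper value outside its range is refused whole. The fingers move at their own pace and stop on an object; FORCE is the grip in N (left out, the last holds). Time passes only in rows, so rows that repeat a pose let the fingers close. It gives the time, the measured TCP pose, the force and the opening at its end, in the units of the state.
- robot.sense(): the state, without advancing time (a new reading comes with each control period).
- camera(name): name is "scene" or "top"; returns the picture (384x512x3 uint8, blue, green, red); there is no depth.
- camera_params(name): a dict with "vertical_fov" (degrees; the focal length in pixels is half the picture's height over the tangent of half this angle, whatever the lens; pixels are square), "cx", "cy" (the principal point, pixels), "cam_to_world" (4x4, takes a point from camera to world coordinates). Camera axes: x right, y down, z forward; pixel columns grow to the right and rows downward; lengths in mm; the calibration is good to about 2 mm. A picture is of the moment at which its call begins. camera_params takes no time and is no camera call.
- robot.finish_job(): hands the job in, once; it reports no verdict.
Trained networks look in the newest picture that a camera, given by its name, has taken for a name from the list of things; names that differ only in an ending like _2 or _b are one class to them, and where a whole thing is asked for, a point or a joint stands for the part that bears it (a point fixed in the world has none). Each returns a list of dicts, best first, with "conf" (0 to 1); they miss things now and then, are a little off and sometimes report something else, mostly with a low value. They report only what shows in the picture. A call takes as long as a camera call. They do not tell look-alikes from the thing itself.
- recognise(camera, label): "position" ([x, y, z] in mm, in the coordinates of the camera as it stood for that picture, good to about 4 mm: the middle of the surface that is visible of it).
- outline_of(camera, label): "region" (384x512 bool, what is visible of it).
The state is a dict: "clock": time; "joint_positions": joint angles; "qd": joint speeds; "joint_efforts": joint torques, N m; "eef_pos": TCP position; "tcp_rot": TCP orientation; "force": force on the tool from outside, world axes, zero at the start; "moment": the same for the moment, N m; "grip_width": opening from 0.0 (shut) to 1.0 (fully open).
Only numpy, scipy, OpenCV 4.12 (cv2) and the standard library are available. Lean on these libraries where they do the work, as an engineer would, in place of code of your own. Each camera call takes 0.05 s, during which the arm holds its last target.

### The job

Get the drill jig ready and show the driller where to drill: push the hinged leaf fully down over the box section, then push the latch fully round so that its bar lies across the leaf's tongue. Then point straight down at the brass drill bush in the leaf from about 2 cm above its centre, touching nothing, keep pointing for at least three seconds and finish there. Only push gently with the fingertips: never touch the brass bush, never grip or lift anything, and leave the other tools and parts on the bench alone.

Things in the scene. Friction and masses are not known exactly. Their poses are not given: they have to be found in the camera images.
- jig: Leaf drill jig, fixed to the bench; position varies, turned up to about 25 degrees. Grey base plate 140 x 150 x 12 mm. Origin on the bench, midway under the nest; at zero turn its x axis points away from the robot (towards the hinge), y to the left, z up. The highest fixed points (the hinge ears, at x +45, y +-58 mm) reach 59 mm.
- leaf (a joint): Angle of the aluminium leaf: 100 mm wide, 83 mm from hinge axis to free edge, 10 mm thick, with a tongue 30 mm wide, 20 mm long on the middle of that edge. 0 = shut, flat, top face 53.5 mm above the bench; grows as it opens up and back, away from the robot (starts 1.65 to 1.95 rad). Stiff: stays where left, 2 to 6 N at the edge swings it. Stops by itself at 0. The latch bar can block it.
- leaf_hinge (a point): Middle of the hinge axis (jig x +45 mm, 48.5 mm above the bench); the axis runs along the jig's y axis. Same axes as the jig.
- leaf_edge (a point): Point on the leaf's top (outer) face at the middle of its free edge, moves with the leaf; point z points square out of that face, which looks away from the robot while the leaf is open. Three bushes stand 5 mm proud of the face, 45 mm from the hinge axis, at 0 and +-32 mm along it. From 58 to 83 mm from the hinge the face is bare: a good place to push.
- latch (a joint): Angle of the dark steel latch bar (14 x 8 mm, reaching 51 mm from its pivot), level, 55 to 63 mm above the bench. 0 = locked: the bar points along the jig's +y, across the leaf's tongue; grows anticlockwise seen from above; starts at 1.2 to 1.9 rad, about towards the robot. Light friction (about 1 N at the knob): stays where left; stops by itself at 0.
- latch_pivot (a point): Pivot of the latch, at jig x -50, y -36 mm, 55 mm above the bench (underside of the bar). Same axes as the jig.
- latch_knob (a point): Middle of the red knob (13 mm across) that stands on the bar 42 mm from the pivot; the point is 77 mm above the bench, the knob spans 70 to 84 mm. Push the knob sideways, clockwise seen from above, to lock.
- brass_bush (a point): Brass drill bush pressed into the leaf, head 22 mm across, 10 mm bore, at the leaf's left end seen from the robot (jig y +32 mm when shut). Origin at the centre of the top of its head; with the leaf shut this is 58.5 mm above the bench and z points up. This is the thing to point at. Do not touch it.
- workpiece: Offcut of 40 x 30 mm box section, 110 mm long, loose in the jig's nest along the jig's y axis, 30 mm high. Origin at the centre of its underside, 12 mm above the bench. It is already seated; leave it so.
- spare_section: A second offcut of box section, 110 x 40 x 30 mm, loose on the bench left of the jig. Leave alone. Origin under its centre.
- chuck_key: Steel drill-chuck key, 62 x 64 x 12 mm, loose on the bench right of the jig. Leave alone. Origin under its centre.
- centre_punch: Dark centre punch, 113 mm long, 13 mm thick, loose on the bench left of the jig. Leave alone. Origin under its centre.
There are look-alikes about, which are no part of the job. Leave any pink or turquoise look-alike of the workpiece alone.

How it is judged (in metres and radians):
On the way, in this order (a step that is already met when the one before it is completed fails the run):
1. the leaf is pushed fully down while the latch is still open (value of joint leaf below 0.05 rad and value of joint latch above 0.5 rad), for 0.2 s.
2. the latch is pushed fully round, across the tongue of the shut leaf (value of joint leaf below 0.05 rad and value of joint latch below 0.15 rad), for 0.2 s.
3. the fingertips point at the brass bush from just above its centre for 2.5 s, touching nothing (all of step 2 and horizontal distance between the grasp point and brass_bush below 0.012 m and z of the grasp point in the frame of brass_bush between 0.008 and 0.065 m and contact force between each of the fingers, the arm and jig below 0.2 N), for 2.5 s.
At the end, for the whole second after the job is handed in: Leaf shut (0.05 rad) and latch locked (0.15 rad) over the seated box section; the point between the fingertips still within 12 mm sideways of the brass bush's centre, tips at most about 45 mm above it, touching nothing; bystanders within 15 mm of where they were (all of step 3 and z of workpiece in the frame of jig below 0.016 m and horizontal distance between workpiece and jig below 0.008 m and distance of each of spare_section, chuck_key, centre_punch from where it was at the start of the episode below 0.015 m).
It fails at once if the brass bush is touched (contact force between the fingers and brass_head above 0.5 N).
It fails at once if the leaf is gripped (a finger bears on its underside, or on both sides of its tongue at once), or leaf or latch are squeezed or forced with over 75 N (contact force between the fingers and jig above 75 N or contact force between the fingers and under_leaf above 2 N or contact force between the fingers and under_tongue above 2 N or (contact force between the fingers and tongue_left above 2 N and contact force between the fingers and tongue_right above 2 N)).
It fails at once if the box section is lifted out of the nest (z of workpiece in the frame of jig above 0.022 m).
It fails at once if the spare section, chuck key or centre punch is moved or lifted (distance of any of spare_section, chuck_key, centre_punch from where it was at the start of the episode above 0.015 m).
It also fails if it takes over 51 s, if anything falls off the work surface, if the arm or the gripper's body presses on something with over 40 N, if the wrist force passes 120 N, or if a joint passes its speed limit or range.

## Working session

There is one attempt and no reset: what is moved stays moved. The work goes in short steps, Python scripts to look and compute and a shell command to move; the robot and the scene stay as the last step left them, time stands still between calls to the robot, and variables do not carry over. Pictures are saved under pics/ and viewed, and the job is handed in when it is done.

```bash
mkdir -p pics; ls
python3 - <<'E'
from workcell import robot,camera,camera_params
import cv2,numpy as np
s=robot.sense(); print(s)
for n in("scene","top"):
    cv2.imwrite(f"pics/{n}0.png",camera(n)); p=camera_params(n);print(n,p)
E
```

```text
pics
{'clock': 0.0, 'joint_positions': array([ 9.87833726e-01,  2.17765059e-01,  1.61492350e+00,  1.88273496e-05,
        1.31126469e+00, -1.12204082e-01]), 'qd': array([-0.00041611, -0.00038162,  0.001061  ,  0.00128116, -0.00077576,
        0.00015734]), 'joint_efforts': array([ 2.07277167e-04, -3.96863079e+01, -3.03842425e+01, -2.95413683e-04,
        9.96290124e-03, -1.09998530e-05]), 'eef_pos': array([283.01059822, 556.35424656, 229.96704071]), 'tcp_rot': array([ 2.33214001e-01,  9.72424720e-01, -1.10661518e-03, -4.10592167e-04]), 'force': array([-0.04968266,  0.37951005, -0.23879776]), 'moment': array([ 0.01455007, -0.00224656,  0.01157474]), 'grip_width': 1.0001419603616408}
scene {'vertical_fov': 42.28830936894226, 'cx': 259.39564441045144, 'cy': 178.67151726180995, 'cam_to_world': array([[-7.15542294e-01, -5.34574828e-01,  4.49698764e-01,
        -1.92343503e+02],
       [-6.98423462e-01,  5.60607215e-01, -4.44886748e-01,
         6.67207673e+02],
       [-1.42791142e-02, -6.32415452e-01, -7.74497775e-01,
         1.31207374e+03],
       [ 0.00000000e+00,  0.00000000e+00,  0.00000000e+00,
         1.00000000e+00]])}
top {'vertical_fov': 57.20682051005336, 'cx': 256.4184756801556, 'cy': 190.66056275435722, 'cam_to_world': array([[-6.99711610e-03, -9.84877601e-01,  1.73110230e-01,
         3.73763662e+02],
       [-9.99459635e-01,  1.24479046e-02,  3.04218146e-02,
        -4.27158162e+01],
       [-3.21166234e-02, -1.72803822e-01, -9.84432507e-01,
         9.76417194e+02],
       [ 0.00000000e+00,  0.00000000e+00,  0.00000000e+00,
         1.00000000e+00]])}
```

View pics/scene0.png

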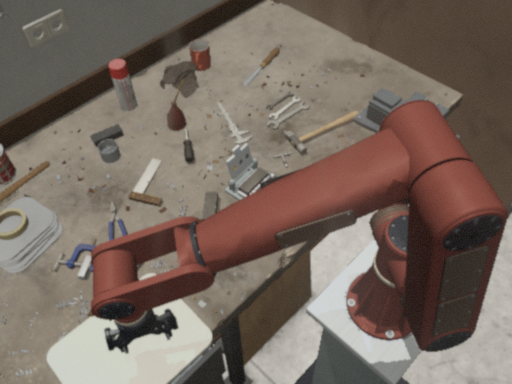

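View pics/top0.png

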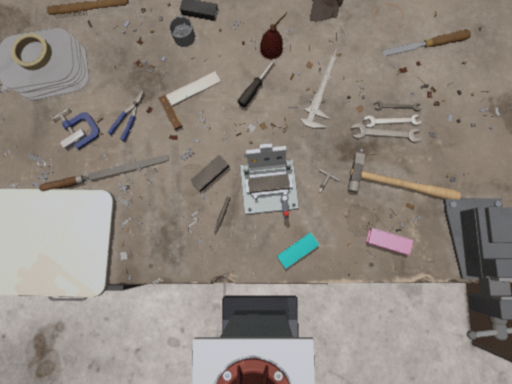

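```bash
cat > h.py <<'E'
import numpy as np,cv2
from workcell import robot,camera,camera_params,recognise,outline_of
def K(n):
    p=camera_params(n); f=192/np.tan(np.radians(p['vertical_fov']/2)); return f,p['cx'],p['cy'],p['cam_to_world']
def proj(n,P):
    f,cx,cy,T=K(n); q=(np.asarray(P)-T[:3,3])@T[:3,:3]; return np.stack([cx+f*q[...,0]/q[...,2],cy+f*q[...,1]/q[...,2]],-1)
def ray(n,uv,z):
    f,cx,cy,T=K(n); d=T[:3,:3]@np.array([(uv[0]-cx)/f,(uv[1]-cy)/f,1]); o=T[:3,3]; return o+d*(z-o[2])/d[2]
def crop(n,img,c,r,s,name):
    u,v=c; a=img[max(0,v-r):v+r,max(0,u-r):u+r]; cv2.imwrite('pics/'+name,cv2.resize(a,None,fx=s,fy=s,interpolation=cv2.INTER_CUBIC))
E
python3 - <<'E'
from h import *
for n,c,r in(("top",(269,180),45),("scene",(250,172),40)):
    im=camera(n); crop(n,im,c,r,600//(2*r),n+"c0.png")
    f,cx,cy,T=K(n)
    for l in("jig","leaf","leaf_hinge","leaf_edge","latch","latch_pivot","latch_knob","brass_bush","workpiece","spare_section","chuck_key","centre_punch"):
        for d in recognise(n,l)[:2]:
            print(n,l,round(d['conf'],2),(T[:3,:3]@d['position']+T[:3,3]).round(0))
print(robot.sense()['clock'])
E
```

```text
top jig 0.57 [580. -45.  26.]
top leaf 0.64 [615. -37. 106.]
top leaf_hinge 0.65 [584. -44.  23.]
top leaf_edge 0.71 [ 579. -205.    5.]
top leaf_edge 0.7 [616. -43. 100.]
top latch 0.51 [495. -89.  58.]
top latch_pivot 0.77 [582. -46.  23.]
top latch_knob 0.48 [498. -91.  62.]
top brass_bush 0.84 [615. -42. 100.]
top workpiece 0.81 [ 379. -119.   33.]
top workpiece 0.75 [562. -45.  42.]
top chuck_key 0.15 [614. -41. 102.]
top centre_punch 0.44 [484.  86.  12.]
scene jig 0.77 [608. -33.  62.]
scene leaf 0.7 [611. -36.  95.]
scene leaf_hinge 0.55 [604. -35.  65.]
scene latch_pivot 0.79 [608. -38.  64.]
scene brass_bush 0.8 [612. -42.  97.]
scene workpiece 0.89 [551. -44.  44.]
scene spare_section 0.68 [594. 110.  23.]
scene chuck_key 0.5 [ 575. -207.   12.]
1.4
```

View pics/topc0.png

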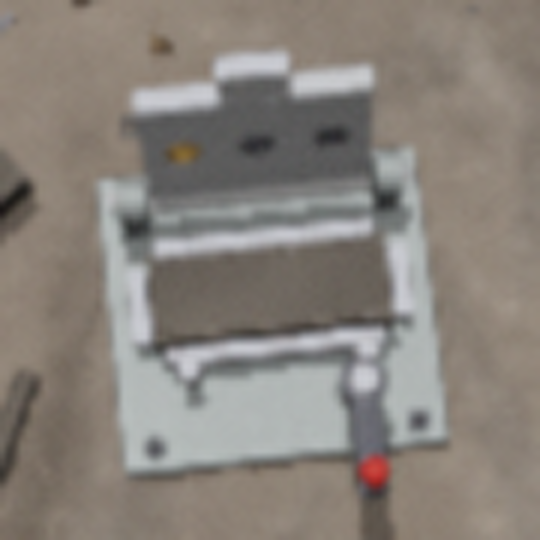

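View pics/scenec0.png

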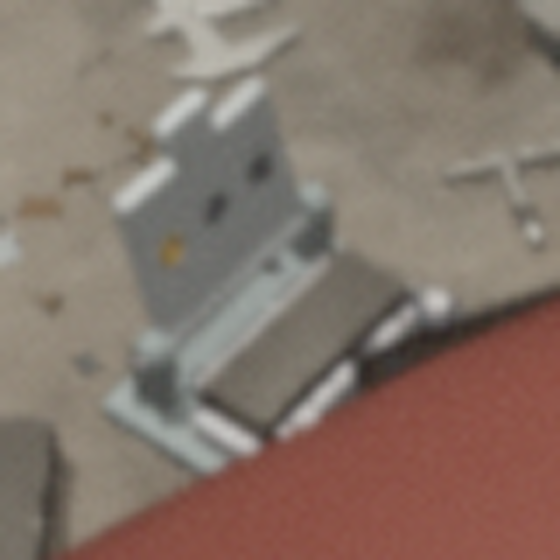

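```bash
cat >> h.py <<'E'
def w(jp,p):
    x,y,a=jp; c,s=np.cos(a),np.sin(a); p=np.asarray(p,float); return np.stack([x+c*p[...,0]-s*p[...,1],y+s*p[...,0]+c*p[...,1],p[...,2]],-1)
def lf(th,r,y,n): # leaf point: r from hinge, n normal (top +)
    return [45-r*np.cos(th)+n*np.sin(th)*1.0, y, 48.5+r*np.sin(th)+n*np.cos(th)]
def kn(t,r,z): # latch: t=0 -> +y, ccw
    return [-50-r*np.sin(t),-36+r*np.cos(t),z]
E
cat > fit.py <<'E'
from h import *
from scipy.optimize import least_squares
T=lambda u,v:(224+u/6-.42,135+v/6-.42)
S=lambda u,v:(210+u/7-.43,132+v/7-.43)
def model(q):
    x,y,a,th,la=q[:5]; j=(x,y,a); off=q[5:8]
    o=[("top",T(364,378),kn(0,0,64)),("top",T(374,469),kn(la,42,84)),
     ("top",T(183,153),lf(th,45,32,-5)),("top",T(257,144),lf(th,45,0,-5)),("top",T(331,135),lf(th,45,-32,-5)),
     ("top",T(252,66),lf(th,103,0,0)),("top",T(175,98),lf(th,83,32.5,0)),("top",T(333,80),lf(th,83,-32.5,0)),
     ("scene",S(173,248),lf(th,45,32,-5)),("scene",S(215,208),lf(th,45,0,-5)),("scene",S(260,168),lf(th,45,-32,-5)),
     ("scene",S(181,112),lf(th,103,0,0)),("scene",S(145,186),lf(th,83,32.5,0)),("scene",S(240,102),lf(th,83,-32.5,0))]
    L=[]
    for n,uv,p in o:
        e=proj(n,w(j,p))-uv
        if n=="scene": e=e+q[5:7]
        L.append(e)
    return np.array(L)
r=least_squares(lambda q:np.r_[model(q).ravel(),q[5:7]*.5],[570,-43,.1,1.8,1.6,0,0],x_scale=[10,10,.1,.1,.1,1,1])
print(r.x.round(3)); print(model(r.x).round(1).tolist())
j=r.x[:3];
print('knob',w(j,kn(r.x[4],42,77)).round(1),'pivot',w(j,kn(0,0,55)).round(1),'bush',w(j,lf(0,45,32,10)).round(1))
for n in("top",):
    print('plate',[((proj(n,w(j,p))-[224,135])*6).round().tolist() for p in([-75,70,12],[-75,-70,12],[75,70,12],[75,-70,12],[45,58,59],[45,-58,59])])
E
python3 fit.py
```

```text
[ 5.61834e+02 -4.67490e+01  9.20000e-02  1.81300e+00  1.53700e+00
  5.82000e-01  2.07000e-01]
[[-0.0, -0.2], [-0.0, -0.2], [0.1, -0.1], [0.1, 0.1], [0.1, 0.4], [0.0, -0.2], [0.1, 0.0], [-0.3, 0.3], [-0.1, 0.2], [0.3, 0.1], [0.2, 0.1], [-0.0, -0.3], [-0.1, -0.2], [-0.5, 0.1]]
knob [473.4 -89.7  77. ] pivot [515.4 -87.2  55. ] bush [558.9 -14.9  58.5]
plate [[132.0, 469.0], [436.0, 438.0], [103.0, 154.0], [398.0, 123.0], [127.0, 189.0], [386.0, 162.0]]
```

```bash
python3 -m creep '[[-1,-0.04,-0.02,0,-3.2],[-1,-0.09,-0.05,0,-6.4],[-1,-0.14,-0.08,0,-9.6],[-1,-0.19,-0.11,0,-12.8],[-1,-0.24,-0.14,0,-16],[-1,-0.29,-0.17,0,-19.2],[-1,-0.34,-0.20,0,-22.4],[-1,-0.39,-0.23,0,-25.6],[-1,-0.44,-0.26,0,-28.8],[-1,-0.48,-0.283,0,-32.2]]'
cat > st.py <<'E'
from h import *
from scipy.spatial.transform import Rotation as R
j=(561.83,-46.75,.092)
s=robot.sense(); p=s['eef_pos']; c,sn=np.cos(j[2]),np.sin(j[2])
d=p[:2]-np.array(j[:2]); m=R.from_quat(s['tcp_rot']).as_matrix()
print('t',round(s['clock'],2),'jig pos',round(c*d[0]+sn*d[1],1),round(-sn*d[0]+c*d[1],1),round(p[2],1),'toolx yaw rel 180+jig',round(np.degrees((np.arctan2(m[1,0],m[0,0])-np.pi-j[2]+np.pi)%(2*np.pi)-np.pi),2),'tilt',m[:2,2].round(3),'F',s['force'].round(1),'g',round(s['grip_width'],2),'j6',round(s['joint_positions'][5],2))
E
python3 st.py
```

```text
clock: 2.65
eef_pos: [584.0, 84.9, 231.6]
tcp_rot: [-0.046, 0.999, -0.0, 0.0]
force: [0.1, 0.4, -0.5]
grip_width: -0.003
t 2.65 jig pos 34.1 129.0 231.6 toolx yaw rel 180+jig -0.01 tilt [ 0.001 -0.   ] F [ 0.1  0.4 -0.5] g -0.0 j6 -1.64
```

```bash
python3 -m creep '[[-1,-0.03,-0.04,0,0],[-1,-0.06,-0.08,0,0],[-1,-0.075,-0.12,0,0],[-1,-0.075,-0.137,0,0],[-1,-0.075,-0.137,0,0]]'; python3 st.py
python3 - <<'E'
from h import *
im=camera("top");crop("top",im,(269,170),60,5,"topc1.png")
im=camera("scene");crop("scene",im,(250,140),60,5,"scenec1.png")
E
```

```text
clock: 3.28
eef_pos: [669.6, -43.2, 231.0]
tcp_rot: [-0.045, 0.999, 0.0, -0.0]
force: [-0.0, 0.1, -0.1]
grip_width: 0.001
t 3.27 jig pos 107.7 -6.4 231.0 toolx yaw rel 180+jig -0.15 tilt [-0.001  0.001] F [-0.   0.1 -0.1] g 0.0 j6 -1.83
```

View pics/topc1.png

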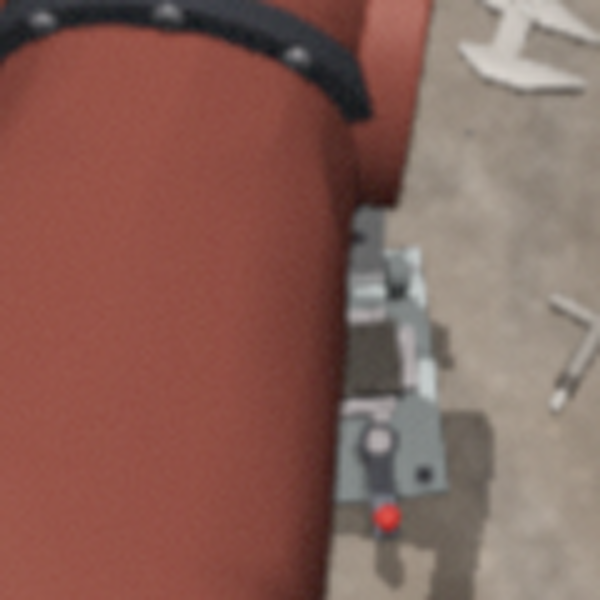

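View pics/scenec1.png

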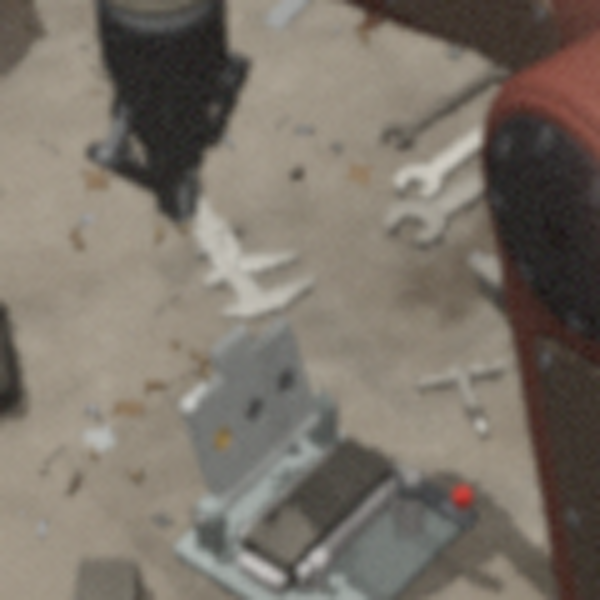

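```bash
python3 -c "
from h import *
j=(561.83,-46.75,.092)
print(proj('scene',w(j,kn(1.537,42,84))))"
python3 -m creep '[[-1,0,0,0.04,0],[-1,0,0,0.08,0],[-1,0,0,0.103,0],[-1,0,0,0.103,0]]'; python3 st.py
python3 - <<'E'
from h import *
im=camera("scene");crop("scene",im,(250,140),60,5,"scenec2.png")
from math import *
for th in np.arange(1.6,-.01,-.1):
    x,_,z=lf(th,84,0,5); print(round(th,2),round(x+11,1),round(z,1))
E
```

```text
[281.21135057 177.56472258]
clock: 3.88
eef_pos: [667.3, -40.3, 125.5]
tcp_rot: [-0.047, 0.999, 0.001, -0.003]
force: [-0.5, -1.0, 0.1]
grip_width: 0.002
t 3.88 jig pos 105.7 -3.3 125.5 toolx yaw rel 180+jig 0.06 tilt [-0.006  0.001] F [-0.5 -1.   0.1] g 0.0 j6 -1.83
1.6 63.5 132.3
1.5 55.0 132.6
1.4 46.7 132.1
1.3 38.3 130.8
1.2 30.2 128.6
1.1 22.4 125.6
1.0 14.8 121.9
0.9 7.7 117.4
0.8 1.1 112.2
0.7 -5.0 106.4
0.6 -10.5 100.1
0.5 -15.3 93.2
0.4 -19.4 85.8
0.3 -22.8 78.1
0.2 -25.3 70.1
0.1 -27.1 61.9
-0.0 -28.0 53.5
```

View pics/scenec2.png

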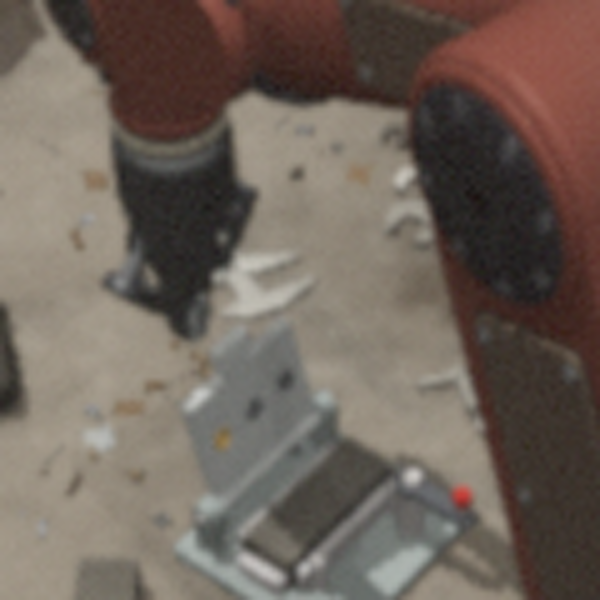

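```bash
python3 -m creep '[[-1,0.01,-0.002,-0.002,0],[-1,0.02,-0.003,-0.004,0],[-1,0.03,-0.003,-0.005,0],[-1,0.04,-0.003,-0.006,0],[-1,0.05,-0.003,-0.006,0],[-1,0.058,-0.003,-0.006,0],[-1,0.058,-0.003,-0.006,0]]'; python3 st.py
python3 - <<'E'
from h import *
im=camera("scene");crop("scene",im,(250,150),60,5,"scenec3.png")
E
```

```text
clock: 4.8
eef_pos: [611.0, -50.8, 133.6]
tcp_rot: [-0.045, 0.999, 0.0, -0.001]
force: [0.7, -0.2, 0.1]
grip_width: -0.001
t 4.8 jig pos 48.6 -8.5 133.6 toolx yaw rel 180+jig -0.06 tilt [-0.003  0.   ] F [ 0.7 -0.2  0.1] g -0.0 j6 -1.86
```

View pics/scenec3.png

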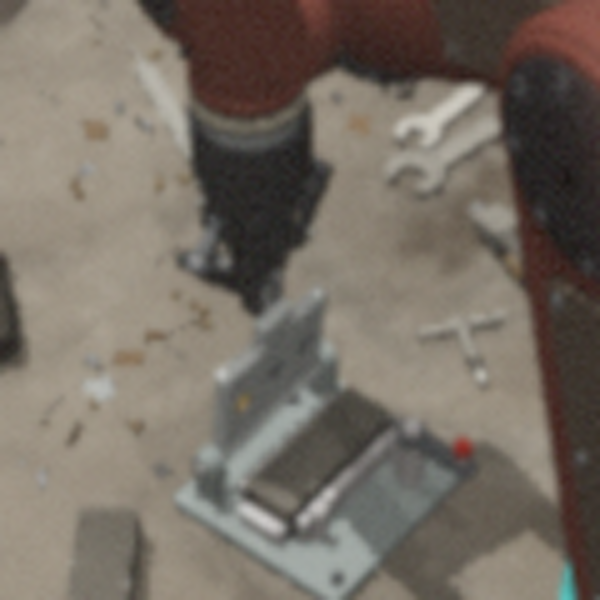

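```bash
python3 -m creep '[[-1,0.010,0,0.002,0],[-1,0.018,0,0.004,0],[-1,0.026,0,0.007,0],[-1,0.033,0,0.011,0],[-1,0.040,0,0.016,0],[-1,0.047,0,0.021,0],[-1,0.053,0,0.027,0],[-1,0.058,0,0.033,0],[-1,0.063,0,0.040,0],[-1,0.063,0,0.040,0]]'; python3 st.py
python3 - <<'E'
from h import *
im=camera("scene");crop("scene",im,(250,150),60,5,"scenec4.png")
E
```

```text
clock: 6.1
eef_pos: [548.4, -56.3, 92.9]
tcp_rot: [-0.046, 0.999, 0.0, -0.001]
force: [0.7, 0.9, 0.0]
grip_width: 0.001
t 6.1 jig pos -14.3 -8.3 92.9 toolx yaw rel 180+jig -0.05 tilt [-0.003  0.001] F [0.7 0.9 0. ] g 0.0 j6 -1.89
```

View pics/scenec4.png

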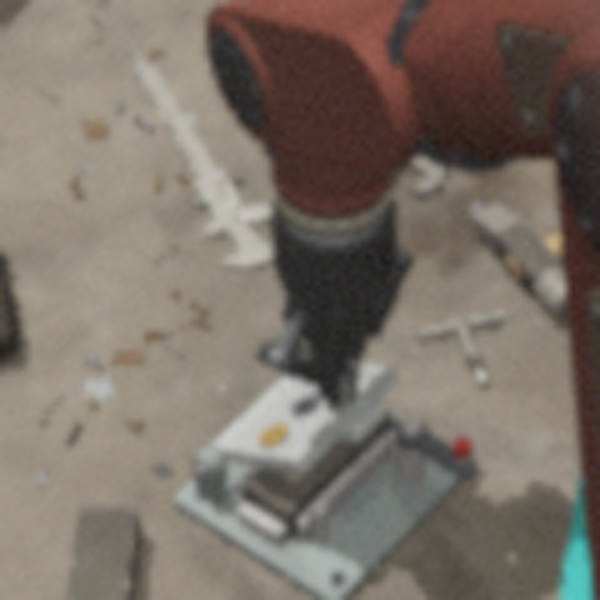

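```bash
python3 -m creep '[[-1,0.004,0,0.007,0],[-1,0.008,0,0.015,0],[-1,0.010,0,0.023,0],[-1,0.012,0,0.031,0],[-1,0.013,0,0.036,0],[-1,0.013,0,0.039,0],[-1,0.013,0,0.040,0],[-1,0.013,0,0.040,0]]'; python3 st.py
python3 - <<'E'
from h import *
im=camera("scene");crop("scene",im,(250,150),60,5,"scenec5.png")
E
```

```text
clock: 7.15
eef_pos: [536.9, -57.5, 54.2]
tcp_rot: [-0.046, 0.999, 0.0, 0.0]
force: [0.3, 0.5, 0.5]
grip_width: -0.004
t 7.15 jig pos -25.8 -8.4 54.2 toolx yaw rel 180+jig -0.05 tilt [0. 0.] F [0.3 0.5 0.5] g -0.0 j6 -1.9
```

View pics/scenec5.png

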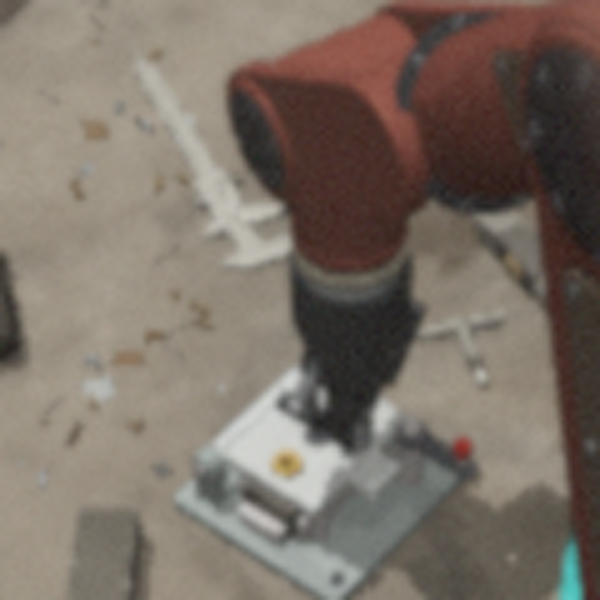

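Leaf is about shut. I'll press down in 1 mm steps until the force rises.

```bash
python3 -m creep '[[-1,0,0,0.001,0],[-1,0,0,0.002,0],[-1,0,0,0.002,0]]'; python3 -m creep '[[-1,0,0,0.001,0],[-1,0,0,0.002,0],[-1,0,0,0.002,0]]'
```

```text
clock: 7.58
eef_pos: [537.2, -57.6, 53.4]
tcp_rot: [-0.046, 0.999, 0.0, 0.0]
force: [-2.3, 0.5, 6.5]
grip_width: -0.001
clock: 7.95
eef_pos: [537.3, -57.6, 53.3]
tcp_rot: [-0.046, 0.999, 0.0, -0.0]
force: [-7.9, 1.5, 17.1]
grip_width: -0.002
```

```bash
python3 -m creep '[[-1,0,0,-0.02,0],[-1,0,0,-0.05,0],[-1,0,0,-0.06,0],[-1,0.03,-0.03,-0.06,0],[-1,0.065,-0.06,-0.06,0],[-1,0.065,-0.06,-0.06,0],[-1,0.065,-0.06,-0.06,0]]'; python3 st.py
python3 - <<'E'
from h import *
for n,c in(("scene",(260,160)),("top",(269,185))):
    im=camera(n);crop(n,im,c,50,6,n+"c6.png")
for t in [1.54,1.4,1.2,1.0,.8,.6,.4,.2,0,-.05]:
    kx,ky,_=kn(t,42,0); 
    f=np.clip((1.54-t)/.74,0,1); g=np.clip((.8-t)/.8,0,1)
    a=3+8*f; b=14.5-10*g
    cx=kx-a-6.5*np.cos(t); cy=ky-b-6.5*np.sin(t)
    print(t,round(cx,1),round(cy,1))
E
```

```text
clock: 8.82
eef_pos: [477.8, -123.2, 110.0]
tcp_rot: [-0.045, 0.999, 0.0, 0.0]
force: [0.3, -1.3, 0.3]
grip_width: -0.001
t 8.82 jig pos -90.7 -68.4 110.0 toolx yaw rel 180+jig -0.09 tilt [0.    0.001] F [ 0.3 -1.3  0.3] g -0.0 j6 -2.06
1.54 -95.2 -55.7
1.4 -97.0 -49.8
1.2 -98.2 -41.3
1.0 -97.7 -33.3
0.8 -95.7 -25.9
0.6 -90.1 -17.0
0.4 -83.3 -9.3
0.2 -75.7 -3.1
0 -67.5 1.5
-0.05 -65.4 1.8
```

View pics/scenec6.png

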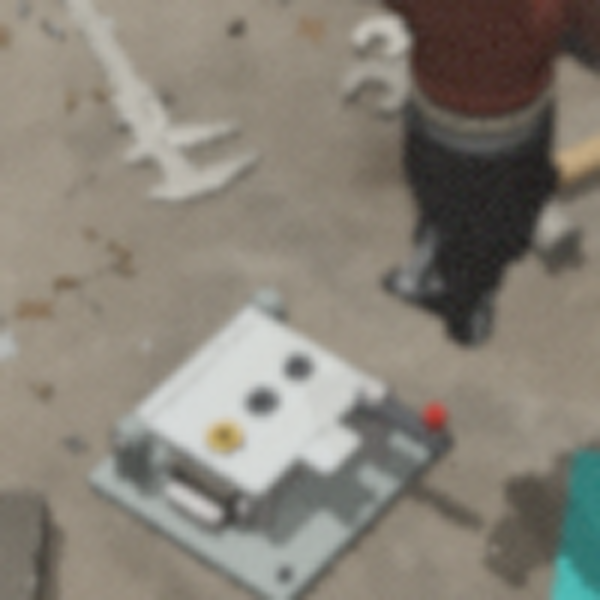

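View pics/topc6.png

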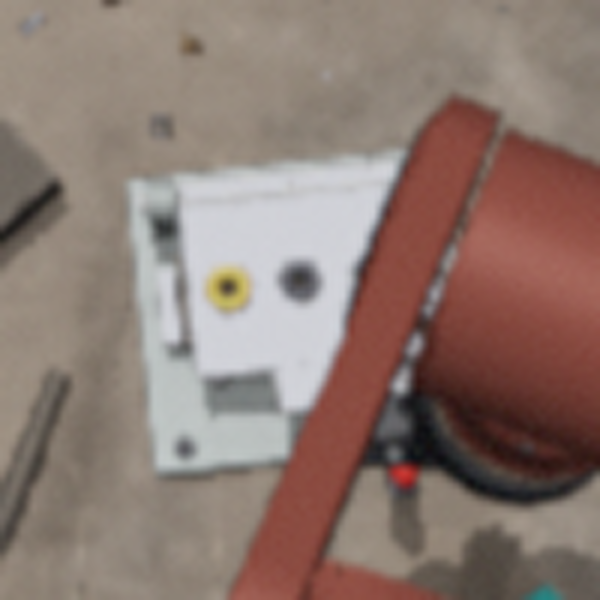

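```bash
python3 -m creep '[[-1,0.002,0,0.02,0],[-1,0.004,0,0.041,0],[-1,0.004,0,0.041,0],[-1,0.005,0.012,0.041,0],[-1,0.006,0.019,0.041,0],[-1,0.007,0.027,0.041,0],[-1,0.007,0.035,0.041,0],[-1,0.007,0.035,0.041,0]]'; python3 st.py
python3 - <<'E'
from h import *
for n,c in(("scene",(260,160)),):
    im=camera(n);crop(n,im,c,50,6,n+"c7.png")
j=(561.83,-46.75,.092);P=w(j,lf(0,45,32,10))
print(P,proj("scene",P),proj("top",P), ray("scene",(247.1,182.4),58.5),ray("top",(256.6,182.6),58.5))
E
```

```text
clock: 9.93
eef_pos: [467.2, -88.4, 69.5]
tcp_rot: [-0.046, 0.999, 0.0, -0.0]
force: [0.2, -0.0, 0.8]
grip_width: -0.002
t 9.93 jig pos -98.1 -32.8 69.5 toolx yaw rel 180+jig 0.0 tilt [-0.  0.] F [ 0.2 -0.   0.8] g -0.0 j6 -2.0
[558.89015125 -14.88532851  58.5       ] [246.07764106 181.38210567] [256.55743392 181.87758799] [553.47546065 -14.18892974  58.5       ] [556.92996725 -14.98470706  58.5       ]
```

View pics/scenec7.png

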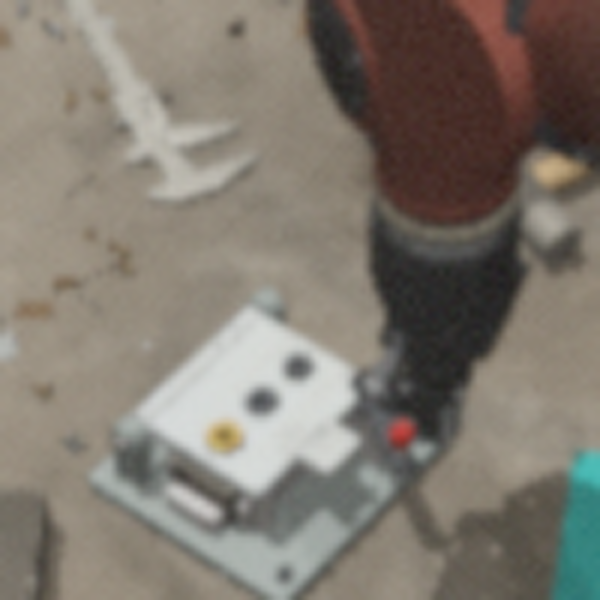

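```bash
python3 -m creep '[[-1,-0.002,0.007,0,0],[-1,-0.008,0.016,0,0],[-1,-0.015,0.023,0,0],[-1,-0.019,0.027,0,0],[-1,-0.022,0.030,0,0],[-1,-0.026,0.032,0,0],[-1,-0.030,0.034,0,0],[-1,-0.030,0.034,0,0]]'; python3 st.py
python3 - <<'E'
from h import *
for n,c in(("scene",(260,160)),):
    im=camera(n);crop(n,im,c,50,6,n+"c8.png")
E
```

```text
clock: 10.98
eef_pos: [492.9, -52.7, 68.8]
tcp_rot: [-0.046, 0.999, -0.0, -0.002]
force: [-4.3, -2.2, 1.5]
grip_width: 0.0
t 10.97 jig pos -69.2 0.4 68.8 toolx yaw rel 180+jig -0.01 tilt [-0.004 -0.   ] F [-4.3 -2.2  1.5] g 0.0 j6 -1.91
```

View pics/scenec8.png

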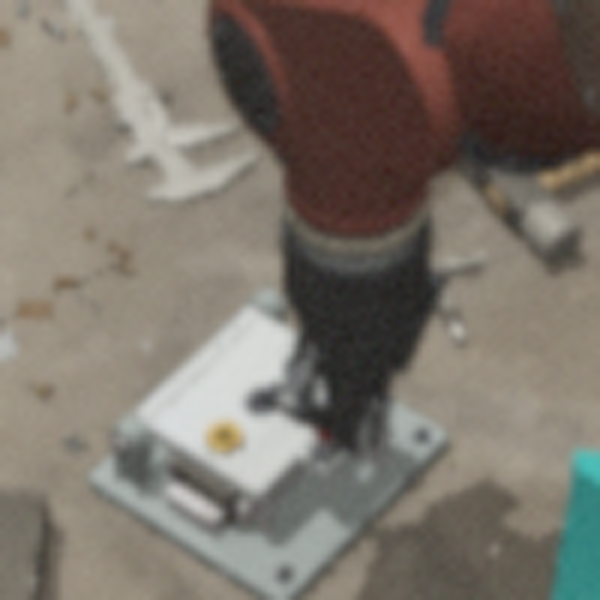

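Force is starting to rise (4 N); I'll press a little further to confirm the stop.

```bash
python3 -m creep '[[-1,-0.002,0,0,0],[-1,-0.004,0,0,0],[-1,-0.004,0,0,0],[-1,-0.004,0,0,0]]'; python3 st.py; python3 -m creep '[[-1,-0.003,0,0,0],[-1,-0.003,0,0,0]]'; python3 st.py
```

```text
clock: 11.52
eef_pos: [493.5, -52.4, 68.5]
tcp_rot: [-0.046, 0.999, 0.0, -0.006]
force: [-12.1, -3.6, 8.6]
grip_width: 0.001
t 11.53 jig pos -68.5 0.6 68.5 toolx yaw rel 180+jig 0.02 tilt [-0.012 -0.   ] F [-12.1  -3.6   8.6] g 0.0 j6 -1.91
clock: 11.78
eef_pos: [493.9, -52.2, 68.1]
tcp_rot: [-0.047, 0.999, 0.0, -0.009]
force: [-18.3, -4.4, 13.3]
grip_width: -0.001
t 11.78 jig pos -68.2 0.8 68.1 toolx yaw rel 180+jig 0.06 tilt [-0.018 -0.   ] F [-18.3  -4.4  13.3] g -0.0 j6 -1.9
```

```bash
python3 -m creep '[[-1,0.015,0,0,0],[-1,0.025,0,0,0],[-1,0.025,0,-0.03,0],[-1,0.025,-0.03,-0.06,0],[-1,0.025,-0.08,-0.06,0],[-1,0.025,-0.08,-0.06,0]]'; python3 st.py
python3 - <<'E'
from h import *
for n,c in(("scene",(260,160)),("top",(269,185))):
    im=camera(n);crop(n,im,c,50,6,n+"c9.png")
j=(561.83,-46.75,.092)
for t in(0,.15,.3):print(t,[((proj(n,w(j,kn(t,42,84)))-o)*6).round() for n,o in(("scene",(210,110)),("top",(219,135)))])
E
```

```text
clock: 12.52
eef_pos: [485.4, -136.7, 130.9]
tcp_rot: [-0.044, 0.999, -0.001, 0.002]
force: [-0.1, -0.2, 0.7]
grip_width: -0.0
t 12.53 jig pos -84.4 -82.5 130.9 toolx yaw rel 180+jig -0.27 tilt [ 0.005 -0.002] F [-0.1 -0.2  0.7] g -0.0 j6 -2.07
0 [array([318., 414.]), array([296., 377.])]
0.15 [array([328., 419.]), array([298., 392.])]
0.3 [array([339., 423.]), array([303., 406.])]
```

View pics/scenec9.png

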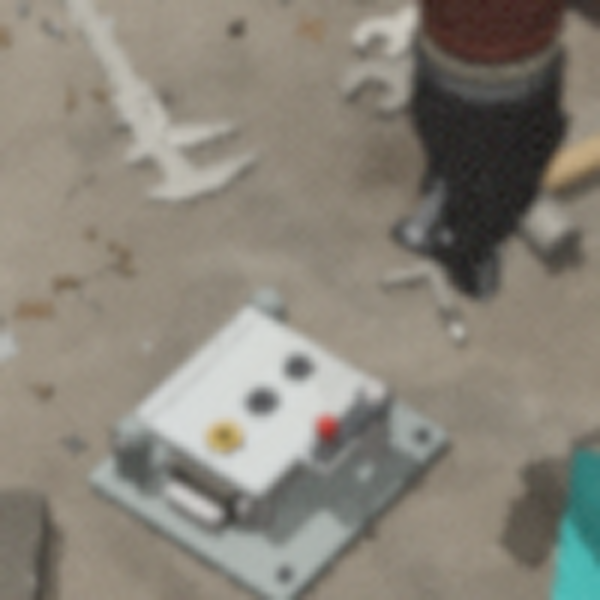

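View pics/topc9.png

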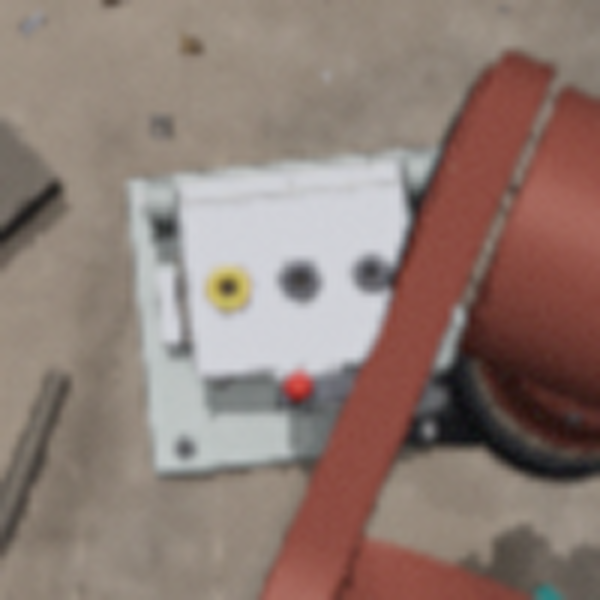

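```bash
python3 -m creep '[[-1,-0.03,0.04,0,0],[-1,-0.06,0.08,0,0],[-1,-0.08,0.11,0,0],[-1,-0.082,0.114,0,0],[-1,-0.082,0.114,0,0],[-1,-0.082,0.114,0,0],[-1,-0.082,0.114,0,0]]'; python3 st.py
```

```text
clock: 13.5
eef_pos: [554.4, -13.7, 129.2]
tcp_rot: [-0.045, 0.999, -0.0, -0.0]
force: [-0.3, -0.1, 0.5]
grip_width: 0.002
t 13.5 jig pos -4.3 33.6 129.2 toolx yaw rel 180+jig -0.12 tilt [-0. -0.] F [-0.3 -0.1  0.5] g 0.0 j6 -1.81
```

Correct by (+2, −1.5) mm and descend to about z = 80, about 21 mm above the bush.

```bash
python3 -m creep '[[-1,-0.002,-0.001,0.015,0],[-1,-0.002,-0.001,0.03,0],[-1,-0.002,-0.001,0.04,0],[-1,-0.002,-0.001,0.046,0],[-1,-0.002,-0.001,0.048,0],[-1,-0.002,-0.001,0.048,0],[-1,-0.002,-0.001,0.048,0]]'; python3 st.py
python3 - <<'E'
from h import *
for n,c in(("scene",(260,160)),("top",(269,185))):
    im=camera(n);crop(n,im,c,50,6,n+"c10.png")
E
```

```text
clock: 14.38
eef_pos: [557.5, -13.7, 81.9]
tcp_rot: [-0.046, 0.999, -0.0, 0.001]
force: [0.4, 0.0, -0.3]
grip_width: 0.001
t 14.38 jig pos -1.3 33.3 81.9 toolx yaw rel 180+jig -0.04 tilt [ 0.001 -0.   ] F [ 0.4  0.  -0.3] g 0.0 j6 -1.81
```

View pics/scenec10.png

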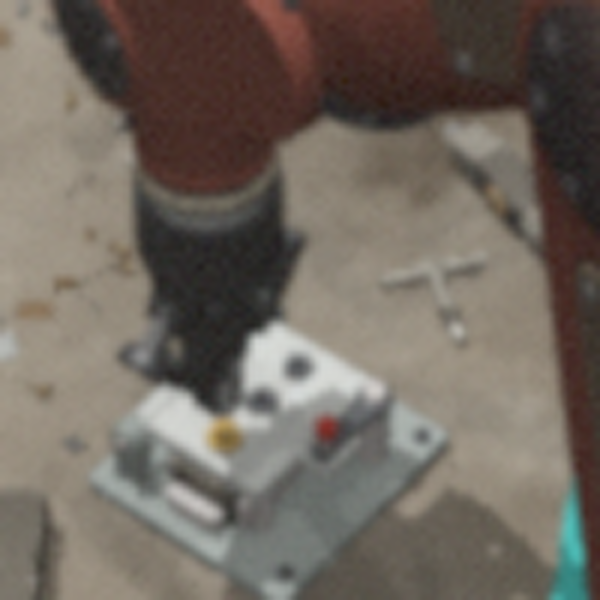

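View pics/topc10.png

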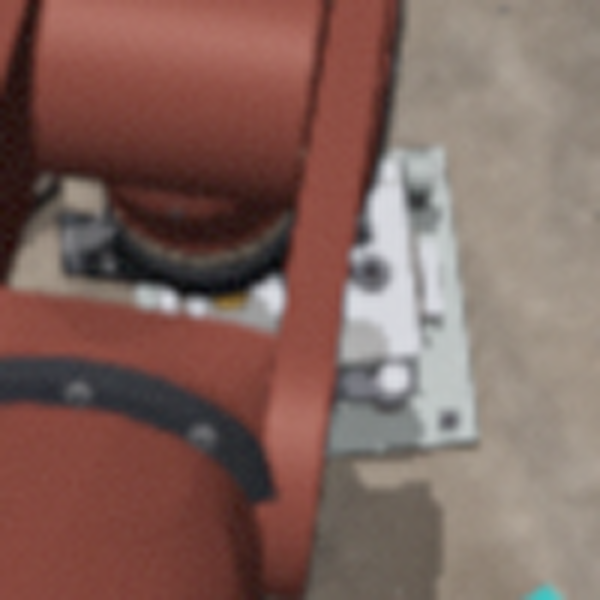

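```bash
python3 - <<'E'
from h import *
for n,o in(("scene",(210,110)),("top",(219,135))):
  for P in([557.5,-13.7,81.9],[557.5,-13.7,58.5],[562.5,-13.7,58.5],[557.5,-8.7,58.5],[546,1,81.9],[546,-28,81.9],[568,-28,81.9],[568,1,81.9]):
    print(n,P,((proj(n,np.array(P))-o)*6).round())
E
python3 -m creep '[[-1,0,0,0.001,0],[-1,0,0,0.001,0],[-1,0,0,0.001,0],[-1,0,0,0.001,0],[-1,0,0,0.001,0],[-1,0,0,0.001,0],[-1,0,0,0.001,0],[-1,0,0,0.001,0]]'; python3 st.py
```

```text
scene [557.5, -13.7, 81.9] [215. 403.]
scene [557.5, -13.7, 58.5] [217. 431.]
scene [562.5, -13.7, 58.5] [210. 426.]
scene [557.5, -8.7, 58.5] [210. 436.]
scene [546, 1, 81.9] [211. 430.]
scene [546, -28, 81.9] [249. 400.]
scene [568, -28, 81.9] [220. 378.]
scene [568, 1, 81.9] [182. 408.]
top [557.5, -13.7, 81.9] [221. 274.]
top [557.5, -13.7, 58.5] [223. 284.]
top [562.5, -13.7, 58.5] [223. 273.]
top [557.5, -8.7, 58.5] [211. 285.]
top [546, 1, 81.9] [187. 300.]
top [546, -28, 81.9] [254. 299.]
top [568, -28, 81.9] [254. 250.]
top [568, 1, 81.9] [187. 250.]
clock: 15.48
eef_pos: [557.0, -13.7, 80.3]
tcp_rot: [-0.046, 0.999, 0.0, -0.0]
force: [-0.5, 0.6, -0.9]
grip_width: 0.005
t 15.47 jig pos -1.8 33.4 80.3 toolx yaw rel 180+jig -0.05 tilt [-0.  0.] F [-0.5  0.6 -0.9] g 0.01 j6 -1.81
```

```bash
python3 -m creep '[[-1,0.001,-0.002,0,0],[-1,0.001,-0.002,0,0],[-1,0.001,-0.002,0,0],[-1,0.001,-0.002,0,0],[-1,0.001,-0.002,0,0],[-1,0.001,-0.002,0,0],[-1,0.001,-0.002,0,0],[-1,0.001,-0.002,0,0],[-1,0.001,-0.002,0,0],[-1,0.001,-0.002,0,0]]'
for i in 1 2 3; do python3 -m creep '[[-1,0,0,0,0],[-1,0,0,0,0],[-1,0,0,0,0],[-1,0,0,0,0],[-1,0,0,0,0],[-1,0,0,0,0],[-1,0,0,0,0],[-1,0,0,0,0],[-1,0,0,0,0],[-1,0,0,0,0]]'; done; python3 st.py
python3 - <<'E'
from h import *
im=camera("scene");crop("scene",im,(250,150),90,4,"scenec11.png")
E
```

```text
clock: 16.73
eef_pos: [556.1, -15.8, 80.3]
tcp_rot: [-0.046, 0.999, -0.0, -0.0]
force: [-0.1, 0.0, -0.2]
grip_width: 0.003
clock: 17.98
eef_pos: [556.2, -15.8, 80.3]
tcp_rot: [-0.046, 0.999, 0.0, 0.0]
force: [-0.0, -0.3, -0.5]
grip_width: 0.006
clock: 19.23
eef_pos: [556.1, -15.8, 80.3]
tcp_rot: [-0.046, 0.999, 0.0, -0.0]
force: [0.4, -0.2, -0.1]
grip_width: -0.004
clock: 20.48
eef_pos: [556.1, -15.8, 80.3]
tcp_rot: [-0.046, 0.999, -0.0, -0.0]
force: [-0.3, -0.1, -1.1]
grip_width: -0.003
t 20.48 jig pos -2.8 31.4 80.3 toolx yaw rel 180+jig -0.04 tilt [-0. -0.] F [-0.3 -0.1 -1.1] g -0.0 j6 -1.82
```

View pics/scenec11.png

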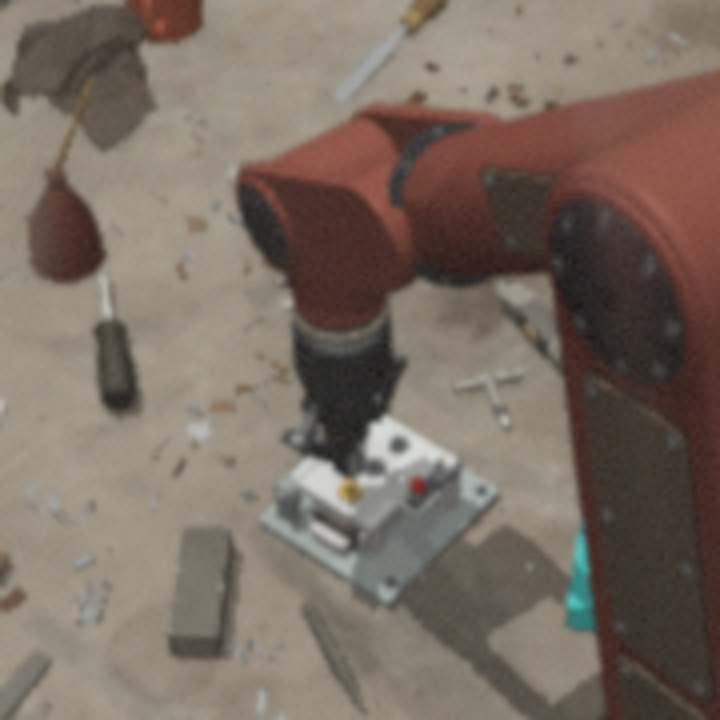

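The picture shows the fingertips just above the brass bush (348,490). The leaf is shut, the knob sits across the tongue (418,485), and the bystanders look untouched. I'm handing in.

```bash
python3 -c "
from workcell import robot
print(robot.finish_job())"; python3 st.py
```

```text
the job is handed in; nothing more can be done
None
the job is handed in; nothing more can be done
```

The leaf is shut, the latch is locked across its tongue, and the arm finished pointing straight down at the brass bush. I handed the job in at about 20.5 s; no verdict was reported.

- **Leaf:** I pushed it down from behind with the shut fingers. The tips came to rest at 53.3 mm against the 53.5 mm expected, and the force rose to about 17 N there.
- **Latch:** I pushed the knob clockwise to its stop, with the force peaking at about 23 N. In both camera views the knob then sat within about 0.05 rad of locked.
- **Pointing:** The tips held still about 22 mm above the bush for more than 3.75 s. They read (556.1, -15.8, 80.3) mm, and the force readings there were only noise, about 1 N or less.
- **Bystanders:** The last picture shows the spare section, chuck key and centre punch apparently unmoved. I judged this by eye and did not measure it.

**One disagreement:** my first fit of the jig put the bush about 2–5 mm farther away in x than direct sightings of it on the shut leaf. I aimed by the sightings, and the remaining uncertainty of about 3 mm is well inside the 12 mm allowed.

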